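# Shut the carver's tool chest before sanding

## Robot

A 6-joint arm with a two-finger parallel gripper is mounted at the origin on the work surface. World frame = base frame: x ahead of the robot, y to its left, z up, the work surface at z = 0. Lengths are in mm, angles in rad, forces in N, time in s.
With the tool pointing down it reaches from about 250 to 725 mm from the base axis. Payload 9.7 kg.
Tool frame: the origin (TCP) lies midway between the tips of the shut fingers; the grasp point (between the pads) lies 19 mm behind it (ctrl.pinch_z is the distance from the TCP to the grasp point, in mm); x points along the fingers, y is the direction in which the jaws open and shut, and the axes are right-handed (so a half turn about x gives the same grasp; the last joint's range is limited). The gripper opens to 85 mm and grips with 20 to 120 N. Pads are 22 mm wide; open, the fingers measure 114 mm over their backs; the gripper's body (76 mm by 85 mm) begins 54 mm behind the grasp point. The pads swing forward as they close: fully open they stand 13 mm farther back than shut.
Start: joints at [-1.162, 0.087, 0.176, 1.66, 0, 1.571], TCP at [218.627, -504.677, 231.284] pointing down, gripper open.
Joint ranges: [-3.13, 3.13], [-0.85, 1.81], [-1.15, 1.24], [-2.2, 2.28], [-1.44, 1.52], [-3.14, 3.14]. Speed limits (rad/s): [2.22, 2.22, 2.57, 3.14, 3.14, 3.14].

## Interface

Orientations are given as a unit quaternion [x, y, z, w].
In Python, from rig import status, imaging, ctrl gives the robot as it stands. The module is installed in compiled form; this text tells all that it offers.
- The arm moves only by the shell command python3 -m pendant 'ROWS' [FORCE]. ROWS is JSON, a list that holds one entry, the list of rows, each a list of 7 numbers: the shift along the tool's x, y, z in m, then the turn, a rotation vector about the tool's x, y, z in rad, then the finger opening in m, from 0 to 0.0854. A call has 1 to 5 rows; each row is the pose to reach, as a shift and turn from the pose commanded when the call began, along the tool's axes at that moment; what a row does not reach only later rows make up. A row lasts 1/10 s, in which the tool goes at most 50 mm and 8.59 degrees, less where a joint would pass 70% of its speed; a pose out of reach is approached as far as the arm can. A call with a gripper value outside its range is refused whole. The fingers move at their own pace and stop on an object; FORCE is the grip in N (left out, the last holds). Time passes only in rows, so rows that repeat a pose let the fingers close. It gives the time, the measured TCP pose, the force and the opening at its end, in the units of the state.
- status.sense(): the state, without advancing time (a new reading comes with each control period).
- imaging.snapshot(name): name is "scene" or "top"; returns a dict with "color" (384x512x3 uint8, blue, green, red), "fx", "fy", "cx", "cy" (pixels), "world_from_camera" (4x4, takes a point from camera to world coordinates). Camera axes: x right, y up, looking along -z (the intrinsics and any distortion apply to the point x, -y, -z); pixel columns grow to the right and rows downward; lengths in mm; the calibration is good to about 2 mm. A picture is of the moment at which its call begins. There is no depth.
- ctrl.sign_off(): hands the job in, once; it reports no verdict.
The state is a dict: "time": time; "joints": joint angles; "qvel": joint speeds; "joint_torque": joint torques, N m; "tool_pos": TCP position; "tool_rot": TCP orientation; "ft_force": force on the tool from outside, world axes, zero at the start; "moment": the same for the moment, N m; "width": finger opening in mm.
Only numpy, scipy, OpenCV 4.12 (cv2) and the standard library are available. Lean on these libraries where they do the work, as an engineer would, in place of code of your own. Each camera call takes 0.05 s, during which the arm holds its last target. There are 200 camera calls.

## Task

Sanding is about to start, so shut the wooden tool chest against the dust: with the fingertips, gently push both drawers fully home and push the lid down until it is shut, without slamming any of them. Only push, in any order; do not pinch the knobs or the lid, lift nothing, leave the chest standing where it is, and leave the plaster figure, the tin and the sanding block alone.

Things in the scene. Friction and masses are not known exactly. Their poses are not given: they have to be found in the camera images.
- chest: Loose pine tool chest, 170 deep (x), 300 wide (y), 85 high without lid, about 3.5 kg; it may slide if pushed level with over 12 N. Origin: centre of its underside. x points from the drawer side (front face at x = -85 mm) to the back, y to the left drawer, z up. Two drawers side by side (centres y = +72.5 and -72.5 mm) slide out toward -x; above them is an open tool tray that the lid covers.
- drawer_left (a joint): How far the left (+y) drawer is out, m: 0 = home, front in line with the chest's front face, starts 0.03 to 0.085. It slides freely with 1.5 N of friction and stays where it is left.
- drawer_right (a joint): The same for the right (-y) drawer.
- knob_left (a point): Centre of the flat outer face of the left drawer's brass knob: 22 mm across, standing 18 mm out from the middle of the drawer front, 30 mm above the bench. The darker wooden drawer front is 130 wide and spans 8 to 52 mm above the bench. Moves with the drawer; same axes as the chest.
- knob_right (a point): The same point of the right drawer's knob.
- lid (a joint): Opening angle of the lid, rad: 0 = shut, lying flat on the rim; starts 0.6 to 1.0. The hinge is stiff: the lid stays where it is left and takes about 2 to 3 N at its free edge to push down.
- lid_edge (a point): Middle of the lid's free edge (the long edge away from the hinge), on the outer face (upper when shut). The lid: a brown board, 170 from hinge to free edge, 300 wide (y), 10 thick, no handle. Its x axis runs from free edge to hinge, z is the outer face's normal. Shut, the free edge is in line with the chest's front face and the outer face 95 mm above the bench.
- lid_hinge (a point): The lid's hinge axis (along y), midway along it: at the inner face of the lid, at the top of the chest's back face (chest x = +85 mm, z = 85 mm). The lid opens upward and away from the drawer side; axes as for lid_edge.
- figure: Bystander: white plaster seated figure, loose, base 70 by 60, 122 high. Origin: centre of its underside, z up.
- tin: Bystander: putty tin with a blue band, loose, 72 across, 75 high. Origin: centre of its underside, z up.
- sanding_block: Bystander: cork sanding block, loose, 75 by 50 by 29 high. Origin: centre of its underside, z up.

How it is judged (in metres and radians):
At the end, for the whole second after the job is handed in: Both drawers are home (within 4 mm), the lid is shut (within 0.03 rad, 5 mm at its edge), the chest rests within 30 mm of where it stood, and the figure, tin and sanding block are within 20 mm of where they stood (value of joint each of drawer_left, drawer_right below 0.004 m and value of joint lid below 0.03 rad and distance of chest from where it was at the start of the episode below 0.03 m and height (world z) of chest below 0.01 m and linear speed of chest below 0.02 m/s and distance of each of figure, tin, sanding_block from where it was at the start of the episode below 0.02 m); the robot touches nothing.
It fails at once if the chest is shoved more than 30 mm from where it stood (distance of chest from where it was at the start of the episode above 0.03 m).
It fails at once if the chest is lifted or tipped (height (world z) of chest above 0.012 m or angle between chest's own z axis and vertical above 0.1 rad).
It fails at once if the lid (over 3 rad/s) or a drawer (over 0.5 m/s) slams (velocity of joint lid below -3 rad/s or velocity of joint any of drawer_left, drawer_right below -0.5 m/s).
It fails at once if a drawer knob or the lid is pinched (it stands between the finger pads, with over 15 N on it) (contact force between the fingers and chest above 15 N and ((distance between the grasp point and knob_left below 0.025 m and x of the grasp point in the frame of knob_left above -0.003 m) or (distance between the grasp point and knob_right below 0.025 m and x of the grasp point in the frame of knob_right above -0.003 m) or (z of the grasp point in the frame of lid_edge between -0.015 and 0 m and x of the grasp point in the frame of lid_edge above -0.003 m and distance between the grasp point and lid_edge below 0.18 m))).
It fails at once if the figure, tin or sanding block is moved more than 20 mm, lifted or tipped (distance of any of figure, tin, sanding_block from where it was at the start of the episode above 0.02 m or angle between any of figure, tin, sanding_block's own z axis and vertical above 0.2 rad).
It also fails if it takes over 54 s, if anything falls off the work surface, if the arm or the gripper's body presses on something with over 40 N, if the wrist force passes 120 N, or if a joint passes its speed limit or range.

## Working session

There is one attempt and no reset: what is moved stays moved. The work goes in short steps, Python scripts to look and compute and a shell command to move; the robot and the scene stay as the last step left them, time stands still between calls to the robot, and variables do not carry over. Pictures are saved under pics/ and viewed, about 8 in all and at most 12, crops included, and the job is handed in when it is done.

```bash
mkdir -p pics
python3 - <<'E'
from rig import status, imaging, ctrl
import cv2,numpy as np
for n in("scene","top"):
    s=imaging.snapshot(n); cv2.imwrite(f"pics/{n}0.png",s["color"])
    print(n,s["fx"],s["fy"],s["cx"],s["cy"],np.round(s["world_from_camera"],4).tolist(),[k for k in s])
    np.savez(f"{n}.npz",**{k:v for k,v in s.items()})
print(status.sense())
E
```

```text
scene 388.5314083381736 388.5314083381736 252.2430551994522 193.46008271168787 [[0.9368, 0.2898, -0.1958, 392.9391], [-0.3497, 0.7651, -0.5406, -430.8657], [-0.0068, 0.575, 0.8182, 829.472], [0.0, 0.0, 0.0, 1.0]] ['color', 'fx', 'fy', 'cx', 'cy', 'world_from_camera']
top 388.7904909012287 388.7904909012287 259.25496515066646 188.2962798955798 [[0.0183, 0.9958, -0.0902, 494.6494], [-0.9998, 0.0186, 0.0029, 57.3426], [0.0045, 0.0901, 0.9959, 890.0223], [0.0, 0.0, 0.0, 1.0]] ['color', 'fx', 'fy', 'cx', 'cy', 'world_from_camera']
{'time': 0.1, 'joints': array([-1.16201308e+00,  8.74062792e-02,  1.75250823e-01,  1.65979782e+00,
       -4.12713839e-06,  1.57082619e+00]), 'qvel': array([ 1.01392154e-03, -1.80127969e-03,  1.85486733e-03,  5.41842324e-04,
        2.78387122e-03, -9.90946851e-05]), 'joint_torque': array([ 3.62503069e-04, -5.21561658e+01,  4.65652478e+01,  1.59199949e-02,
        2.75523817e-06, -2.75023929e-06]), 'tool_pos': array([ 218.54399328, -504.50751934,  230.67251972]), 'tool_rot': array([-0.69230567, -0.14391238,  0.69247459, -0.14311192]), 'ft_force': array([-0.29640718,  0.40255703, -0.14804579]), 'moment': array([0.03119714, 0.00226968, 0.00664696]), 'width': 85.87199363482523}
```

View pics/scene0.png

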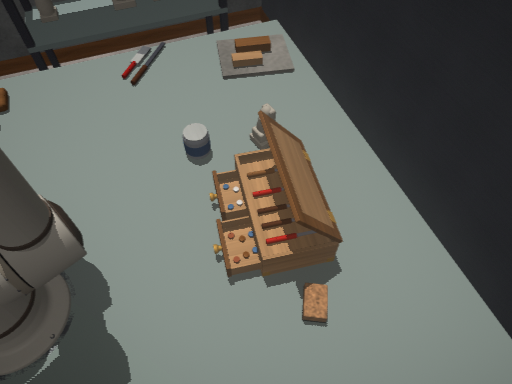

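View pics/top0.png

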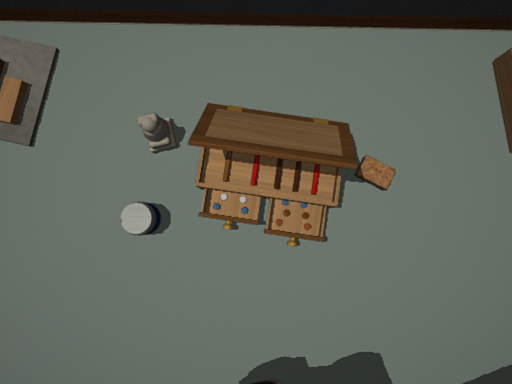

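The top view has the chest at about (270,160), with drawers toward the robot and knobs at (228,226) and (293,242). The figure is at (155,130), the tin at (138,218) and the block at (377,172). Next I'll enlarge both views.

Run:
```python
import cv2
a=cv2.imread("pics/top0.png")[90:260,180:380]
b=cv2.imread("pics/scene0.png")[90:290,190:350]
cv2.imwrite("pics/tc.png",cv2.convertScaleAbs(cv2.resize(a,None,fx=4,fy=3.5294,interpolation=2)[:,:],alpha=1.5))
cv2.imwrite("pics/sc.png",cv2.convertScaleAbs(cv2.resize(b,None,fx=3,fy=3,interpolation=2),alpha=1.5))
```

```text
(no output)
```

View pics/tc.png

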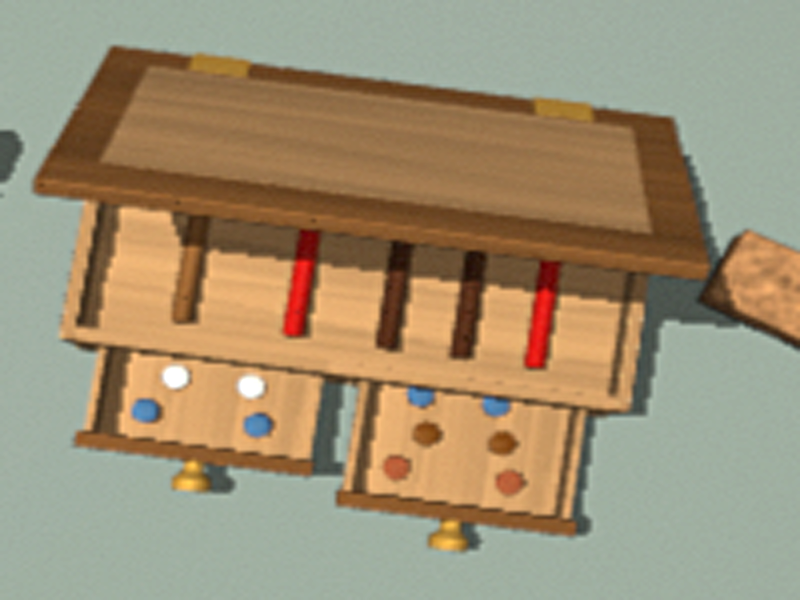

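View pics/sc.png

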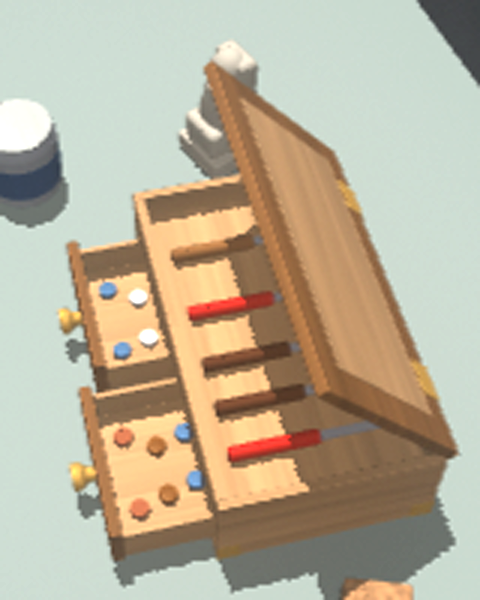

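```bash
cat > fit.py <<'E'
import numpy as np
from scipy.optimize import least_squares
C={}
for n in("scene","top"):
    d=np.load(n+".npz"); C[n]=d
def proj(n,P):
    d=C[n];T=np.linalg.inv(d["world_from_camera"]);p=T[:3,:3]@P+T[:3,3]
    return np.array([d["cx"]+d["fx"]*p[0]/-p[2], d["cy"]-d["fy"]*p[1]/-p[2]])
def chest(q,P):
    c,s=np.cos(q[2]),np.sin(q[2]);return np.array([q[0]+c*P[0]-s*P[1],q[1]+s*P[0]+c*P[1],P[2]])
def lid(q,x,y,z):  # x from hinge toward free edge, z from inner face
    a=q[5];return [85-x*np.cos(a)+z*np.sin(a),y,85+x*np.sin(a)+z*np.cos(a)]
def ray(n,u,v,z):
    d=C[n];W=d["world_from_camera"];r=W[:3,:3]@np.array([(u-d["cx"])/d["fx"],-(v-d["cy"])/d["fy"],-1])
    return W[:3,3]+r*(z-W[2,3])/r[2]
if __name__=="__main__":
    t=lambda u,v:("top",180+u/4,90+v/3.5294); s=lambda u,v:("scene",190+u/3,90+v/3)
    O=[(t(62,335),lambda q:[-85,150,85]),(t(630,410),lambda q:[-85,-150,85]),
    (s(135,197),lambda q:[-85,150,85]),(s(215,500),lambda q:[-85,-150,85]),
    (t(190,482),lambda q:[-103-q[3],72.5,30]),(t(450,543),lambda q:[-103-q[4],-72.5,30]),
    (s(63,320),lambda q:[-103-q[3],72.5,30]),(s(75,477),lambda q:[-103-q[4],-72.5,30]),
    (t(75,445),lambda q:[-85-q[3],137.5,52]),(t(312,473),lambda q:[-85-q[3],7.5,52]),
    (t(337,503),lambda q:[-85-q[4],-7.5,52]),(t(575,533),lambda q:[-85-q[4],-137.5,52]),
    (t(37,192),lambda q:lid(q,170,150,0)),(t(707,277),lambda q:lid(q,170,-150,0)),
    (t(112,45),lambda q:lid(q,0,150,10)),(t(672,118),lambda q:lid(q,0,-150,10)),
    (s(208,66),lambda q:lid(q,170,150,5)),(s(325,392),lambda q:lid(q,170,-150,5)),
    (s(333,152),lambda q:lid(q,0,150,10)),(s(455,453),lambda q:lid(q,0,-150,10))]
    f=lambda q:np.concatenate([proj(o[0],chest(q,g(q)))-o[1:] for o,g in O])
    r=least_squares(f,[550,40,-.1,50,70,.8],x_scale=[10,10,.1,10,10,.1],loss="soft_l1")
    q=r.x;print("q",np.round(q,3));print(np.round(f(q).reshape(-1,2),1).tolist());np.save("q.npy",q)
    for nm,P in[("knobL",[-103-q[3],72.5,30]),("knobR",[-103-q[4],-72.5,30]),("edge",lid(q,170,0,10)),("hinge",lid(q,0,0,0))]:print(nm,np.round(chest(q,P),1))
    print("block",ray("top",377,172,29),"tin",ray("top",136,218,75),"fig",ray("top",158,140,30))
E
python3 fit.py
```

```text
q [ 6.35165e+02  3.04840e+01 -1.28000e-01  5.85940e+01  7.39750e+01
  8.77000e-01]
[[-1.2, 1.0], [-0.1, 0.8], [-1.1, -1.2], [1.2, 4.0], [0.1, 1.2], [-0.6, 0.5], [0.1, 0.6], [0.2, 0.4], [-0.6, -1.0], [0.0, -0.1], [-0.3, -0.4], [0.3, -0.1], [-1.4, 0.0], [0.3, 0.7], [-0.6, -0.3], [0.8, -0.5], [0.1, -1.6], [0.2, 0.7], [0.7, -0.2], [2.1, 0.7]]
knobL [484.1 122.9  30. ]
knobR [450.4 -18.9  30. ]
edge [619.3  32.5 222.1]
hinge [719.5  19.7  85. ]
block [ 614.10187388 -207.59990358   29.        ] tin [501.40598973 311.11980687  75.        ] fig [677.0770055  284.01247644  30.        ]
```

```bash
cat > plan.py <<'E'
import numpy as np,sys
from scipy.spatial.transform import Rotation as R
from rig import status
q=np.load("q.npy")
def plan(cx,cy,z,tilt):
    """target TCP in chest coords (mm), tilt deg forward; prints tool-frame shift (m) and rotvec"""
    s=status.sense();R0=R.from_quat(s["tool_rot"]);c,n=np.cos(q[2]),np.sin(q[2])
    P=np.array([q[0]+c*cx-n*cy,q[1]+n*cx+c*cy,z]);h=np.array([c,n,0]);t=np.radians(tilt)
    x=np.sin(t)*h-np.cos(t)*np.array([0,0,1])
    best=None
    for sg in(1,-1):
        y=sg*np.array([-n,c,0]);D=R0.inv()*R.from_matrix(np.c_[x,y,np.cross(x,y)])
        if best is None or D.magnitude()<best.magnitude():best=D
    d=R0.inv().apply(P-s["tool_pos"])/1000
    p=s["tool_pos"]-[q[0],q[1],0]
    print("now chest",np.round([c*p[0]+n*p[1],-n*p[0]+c*p[1],p[2]],1),"F",np.round(s["ft_force"],1),"t",s["time"],"w",round(s["width"],1))
    print("toolaxes\n",np.round(R0.as_matrix(),2));print("tgt",np.round(P),"shift",np.round(d,4).tolist(),"rot",np.round(best.as_rotvec(),3).tolist(),round(np.degrees(best.magnitude())))
    print("joints",np.round(s["joints"],2))
plan(*map(float,sys.argv[1:]))
E
python3 plan.py -227 -72.5 200 30
```

```text
now chest [-345.2 -583.6  230.7] F [-0.3  0.4 -0.1] t 0.1 w 85.9
toolaxes
 [[-0.    0.4  -0.92]
 [ 0.   -0.92 -0.4 ]
 [-1.   -0.    0.  ]]
tgt [401. -13. 200.] shift [0.0311, -0.379, -0.3628] rot [0.524, 0.511, 0.141] 43
joints [-1.16  0.09  0.18  1.66 -0.    1.57]
```

```bash
python3 -m pendant '[[[0.006,-0.045,-0.043,0.06,0.06,0.017,0],[0.012,-0.08,-0.08,0.12,0.12,0.034,0],[0.016,-0.12,-0.115,0.18,0.18,0.05,0],[0.016,-0.15,-0.15,0.25,0.25,0.07,0],[0.016,-0.19,-0.18,0.25,0.25,0.07,0]]]' 20; python3 plan.py -227 -72.5 200 30
```

```text
time: 0.6
tool_pos: [304.5, -269.4, 214.5]
tool_rot: [0.791, 0.048, -0.607, 0.06]
ft_force: [0.7, -0.0, 0.4]
width: 12.1
now chest [-289.9 -339.5  214.5] F [ 0.7 -0.   0.4] t 0.6 w 12.1
toolaxes
 [[ 0.26  0.15 -0.95]
 [ 0.   -0.99 -0.15]
 [-0.97  0.04 -0.26]]
tgt [401. -13. 200.] shift [0.0396, -0.2402, -0.1273] rot [0.27, 0.258, 0.072] 22
joints [-0.86 -0.44 -0.33  1.51  0.2   2.14]
```

```bash
python3 - <<'E'
s=open("plan.py").read()
a=s.index("    best=None");b=s.index("    d=R0")
s=s[:a]+"    y=np.cos(t)*h+np.sin(t)*np.array([0,0,1]);best=R0.inv()*R.from_matrix(np.c_[x,y,np.cross(x,y)])\n"+s[b:]
open("plan.py","w").write(s)
E
python3 plan.py -240 -72.5 150 30
```

```text
now chest [-289.9 -339.5  214.5] F [ 0.7 -0.   0.4] t 0.6 w 12.1
toolaxes
 [[ 0.26  0.15 -0.95]
 [ 0.   -0.99 -0.15]
 [-0.97  0.04 -0.26]]
tgt [388. -11. 150.] shift [0.0846, -0.2455, -0.1025] rot [-1.291, 0.141, 0.25] 76
joints [-0.86 -0.44 -0.33  1.51  0.2   2.14]
```

```bash
python3 -m pendant '[[[0.01,-0.03,-0.013,-0.14,0.015,0.027,0],[0.02,-0.06,-0.025,-0.28,0.03,0.054,0],[0.03,-0.09,-0.038,-0.42,0.046,0.081,0],[0.04,-0.12,-0.05,-0.56,0.06,0.108,0],[0.05,-0.15,-0.063,-0.7,0.076,0.135,0]]]'; python3 plan.py -240 -72.5 150 30
```

```text
time: 1.1
tool_pos: [355.0, -111.8, 176.9]
tool_rot: [0.744, 0.205, -0.518, 0.369]
ft_force: [0.1, 0.6, 0.3]
width: 0.1
now chest [-259.8 -176.8  176.9] F [0.1 0.6 0.3] t 1.1 w 0.1
toolaxes
 [[ 0.38  0.69 -0.62]
 [-0.08 -0.64 -0.76]
 [-0.92  0.34 -0.19]]
tgt [388. -11. 150.] shift [0.0296, -0.0514, -0.092] rot [-0.582, 0.064, 0.115] 34
joints [-0.35 -0.79 -0.63  1.34  0.06  1.95]
```

```bash
python3 -m pendant '[[[0.007,-0.013,-0.023,-0.145,0.016,0.029,0],[0.015,-0.026,-0.046,-0.29,0.032,0.057,0],[0.022,-0.038,-0.069,-0.44,0.048,0.086,0],[0.0296,-0.0514,-0.092,-0.582,0.064,0.115,0],[0.0296,-0.0514,-0.092,-0.582,0.064,0.115,0]]]'; python3 plan.py -210 -72.5 24 30
```

```text
time: 1.6
tool_pos: [403.0, -8.6, 151.4]
tool_rot: [0.629, 0.32, -0.397, 0.586]
ft_force: [-0.6, -0.4, -0.1]
width: 0.0
now chest [-225.3  -68.3  151.4] F [-0.6 -0.4 -0.1] t 1.6 w 0.0
toolaxes
 [[ 0.48  0.87 -0.12]
 [-0.06 -0.11 -0.99]
 [-0.88  0.48  0.  ]]
tgt [418. -15.  24.] shift [0.1189, -0.0481, 0.0039] rot [0.003, 0.001, 0.02] 1
joints [ 0.03 -0.85 -0.74  1.18 -0.08  1.71]
```

```bash
python3 plan.py -213 -72.5 24 18
```

```text
now chest [-225.3  -68.3  151.4] F [-0.6 -0.4 -0.1] t 1.6 w 0.0
toolaxes
 [[ 0.48  0.87 -0.12]
 [-0.06 -0.11 -0.99]
 [-0.88  0.48  0.  ]]
tgt [415. -14.  24.] shift [0.1175, -0.0507, 0.0039] rot [0.003, 0.001, -0.19] 11
joints [ 0.03 -0.85 -0.74  1.18 -0.08  1.71]
```

```bash
python3 -m pendant '[[[0.02,-0.009,0.001,0,0,-0.1,0],[0.05,-0.022,0.002,0,0,-0.19,0],[0.085,-0.037,0.003,0,0,-0.19,0],[0.1175,-0.0507,0.0039,0,0,-0.19,0],[0.1175,-0.0507,0.0039,0,0,-0.19,0]]]'; python3 plan.py -195 -72.5 24 18
```

```text
time: 2.1
tool_pos: [411.9, -17.7, 20.8]
tool_rot: [0.597, 0.378, -0.456, 0.541]
ft_force: [-0.4, 0.0, 0.1]
width: 0.0
now chest [-215.3  -76.2   20.8] F [-0.4  0.   0.1] t 2.1 w 0.0
toolaxes
 [[ 0.3   0.94 -0.14]
 [-0.04 -0.13 -0.99]
 [-0.95  0.3   0.  ]]
tgt [433. -17.  24.] shift [0.0031, 0.0203, -0.0038] rot [-0.008, 0.004, 0.007] 1
joints [-0.02 -0.58 -0.81  1.04 -0.04  1.68]
```

Run:
```python
from rig import imaging
import cv2
b=imaging.snapshot("scene")["color"][150:310,130:350]
cv2.imwrite("pics/s1.png",cv2.convertScaleAbs(cv2.resize(b,None,fx=3.5,fy=3.5,interpolation=2),alpha=1.5))
```

```text
(no output)
```

View pics/s1.png

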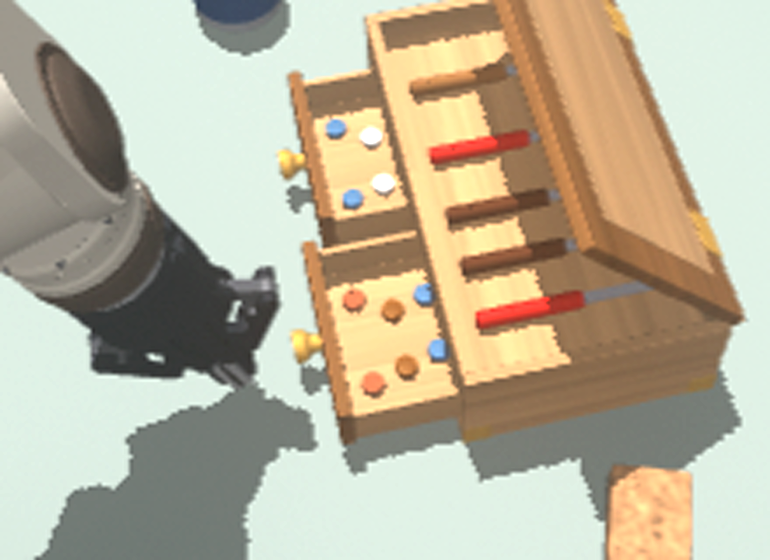

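The finger is lined up with the right knob at crop (305,345), tip at about (240,375), with a clear gap.

```bash
python3 -m pendant '[[[0.0003,0.011,-0.0038,-0.008,0.004,0.04,0],[0.003,0.02,-0.0038,-0.008,0.004,0.08,0],[0.0065,0.03,-0.0038,-0.008,0.004,0.12,0],[0.0095,0.0395,-0.0038,-0.008,0.004,0.16,0],[0.0125,0.049,-0.0038,-0.008,0.004,0.21,0]]]'; python3 plan.py -140 -72.5 24 30
```

```text
time: 2.65
tool_pos: [466.7, -20.1, 32.2]
tool_rot: [0.634, 0.313, -0.389, 0.59]
ft_force: [-0.7, 0.2, -1.4]
width: 0.2
now chest [-160.6  -71.6   32.2] F [-0.7  0.2 -1.4] t 2.65 w 0.2
toolaxes
 [[ 0.5   0.86 -0.13]
 [-0.06 -0.11 -0.99]
 [-0.86  0.51 -0.  ]]
tgt [487. -24.  24.] shift [0.0175, 0.0137, 0.0009] rot [0.001, -0.001, -0.006] 0
joints [-0.01 -0.67 -0.91  0.81 -0.06  1.67]
```

```bash
python3 -m pendant '[[[0.005,0.0087,0,0,0,0,0],[0.0075,0.013,0,0,0,0,0],[0.01,0.0173,0,0,0,0,0],[0.01,0.0173,0,0,0,0,0]]]'; python3 plan.py -125 -72.5 24 30
```

```text
time: 3.05
tool_pos: [486.3, -22.6, 30.6]
tool_rot: [0.634, 0.314, -0.39, 0.59]
ft_force: [0.3, 0.3, -0.7]
width: -0.1
now chest [-140.9  -71.6   30.6] F [ 0.3  0.3 -0.7] t 3.05 w -0.1
toolaxes
 [[ 0.5   0.86 -0.12]
 [-0.06 -0.11 -0.99]
 [-0.86  0.5   0.  ]]
tgt [502. -26.  24.] shift [0.0137, 0.0104, 0.001] rot [0.002, -0.001, -0.003] 0
joints [-0.01 -0.6  -0.87  0.77 -0.06  1.67]
```

```bash
python3 -m pendant '[[[0.006,0.0,0.001,0,0,0,0],[0.009,0.003,0.001,0,0,0,0],[0.0115,0.0065,0.001,0,0,0,0],[0.0137,0.0104,0.001,0,0,0,0]]]'; python3 plan.py -115 -72.5 24 30
python3 - <<'E'
from rig import imaging
import cv2
b=imaging.snapshot("scene")["color"][150:310,130:350]
cv2.imwrite("pics/s2.png",cv2.convertScaleAbs(cv2.resize(b,None,fx=3.5,fy=3.5,interpolation=2),alpha=1.5))
E
```

```text
time: 3.45
tool_pos: [501.0, -25.4, 22.0]
tool_rot: [0.633, 0.314, -0.391, 0.589]
ft_force: [-1.7, -1.5, 0.1]
width: 0.0
now chest [-125.9  -72.5   22. ] F [-1.7 -1.5  0.1] t 3.45 w 0.0
toolaxes
 [[ 0.5   0.86 -0.12]
 [-0.06 -0.11 -0.99]
 [-0.87  0.5   0.  ]]
tgt [512. -27.  24.] shift [0.0038, 0.0105, 0.0] rot [0.003, -0.001, -0.001] 0
joints [-0.02 -0.54 -0.86  0.73 -0.05  1.66]
```

View pics/s2.png

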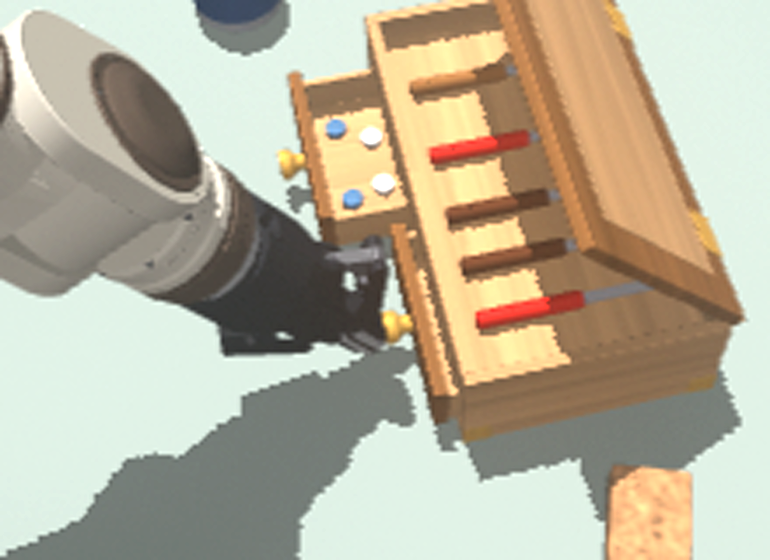

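The right drawer is nearly in (front edge at crop (425,330)), with the fingertip on its knob and the chest unmoved. I'll finish in small steps, watching the force.

```bash
python3 -m pendant '[[[0.0015,0.004,0,0,0,0,0],[0.003,0.007,0,0,0,0,0],[0.004,0.0095,0,0,0,0,0],[0.004,0.0095,0,0,0,0,0]]]'; python3 plan.py -115 -72.5 24 30|head -1;  python3 -m pendant '[[[0.001,0.0018,0,0,0,0,0],[0.001,0.0018,0,0,0,0,0]]]'
```

```text
time: 3.9
tool_pos: [511.5, -26.6, 23.8]
tool_rot: [0.633, 0.314, -0.391, 0.59]
ft_force: [-0.7, 0.0, 0.4]
width: 0.2
now chest [-115.4  -72.4   23.8] F [-0.7  0.   0.4] t 3.9 w 0.2
time: 4.1
tool_pos: [513.4, -26.9, 23.9]
tool_rot: [0.633, 0.314, -0.39, 0.59]
ft_force: [0.1, 0.7, 0.4]
width: -0.1
```

```bash
for i in 1 2 3; do echo; done; python3 -m pendant '[[[0.001,0.0018,0,0,0,0,0],[0.001,0.0018,0,0,0,0,0]]]'|grep force;  python3 -m pendant '[[[0.001,0.0018,0,0,0,0,0],[0.001,0.0018,0,0,0,0,0]]]'|grep -E "force|pos"
python3 - <<'E'
from rig import imaging
import cv2
b=imaging.snapshot("scene")["color"][200:290,210:340]
cv2.imwrite("pics/s3.png",cv2.convertScaleAbs(cv2.resize(b,None,fx=6,fy=6,interpolation=2),alpha=1.5))
E
```

```text
ft_force: [-0.7, 0.4, -1.0]
tool_pos: [517.4, -27.4, 23.9]
ft_force: [-1.4, 0.6, 0.3]
```

View pics/s3.png

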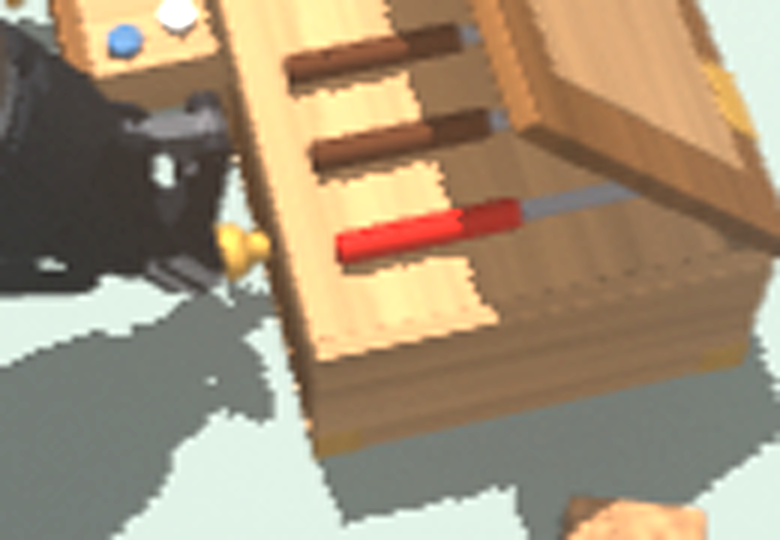

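The right drawer looks in line with the chest's front, or within about 2 mm. I'll step on until the force rises.

```bash
python3 -m pendant '[[[0.0007,0.0013,0,0,0,0,0],[0.0007,0.0013,0,0,0,0,0]]]'|grep force;  python3 -m pendant '[[[0.0007,0.0013,0,0,0,0,0],[0.0007,0.0013,0,0,0,0,0]]]'|grep -E "force|pos"
```

```text
ft_force: [-16.6, 2.2, 9.1]
tool_pos: [518.4, -27.5, 23.6]
ft_force: [-33.0, 3.2, 21.6]
```

The force rose to 33 N, so the right drawer is home. Backing off and shifting over to the left knob.

```bash
python3 -m pendant '[[[-0.01,-0.0173,0,0,0,0,0],[-0.028,-0.048,0,0,0,0,0],[-0.045,-0.078,0,0,0,0,0],[-0.045,-0.078,-0.03,0,0,0,0],[-0.045,-0.078,-0.07,0,0,0,0]]]'|grep -E "force|pos";  python3 -m pendant '[[[0,0,-0.035,0,0,0,0],[0,0,-0.075,0,0,0,0],[0,0,-0.075,0,0,0,0]]]'|grep -E "force|pos"; python3 plan.py -170 72.5 25 30
```

```text
tool_pos: [440.2, 52.6, 26.1]
ft_force: [1.5, -0.4, 0.3]
tool_pos: [449.4, 131.7, 24.3]
ft_force: [-0.6, -0.4, 0.2]
now chest [-197.2   76.8   24.3] F [-0.6 -0.4  0.2] t 5.75 w -0.5
toolaxes
 [[ 0.5   0.86 -0.12]
 [-0.06 -0.1  -0.99]
 [-0.86  0.5  -0.  ]]
tgt [476. 124.  25.] shift [0.013, 0.0238, 0.0045] rot [0.007, -0.005, -0.003] 1
joints [ 0.45 -0.58 -0.86  0.83 -0.27  2.08]
```

```bash
python3 -m pendant '[[[0.007,0.0125,0.0045,0.007,-0.005,0,0],[0.013,0.023,0.0045,0.007,-0.005,0,0],[0.018,0.032,0.0045,0.007,-0.005,0,0],[0.023,0.0405,0.0045,0.007,-0.005,0,0],[0.028,0.049,0.0045,0.007,-0.005,0,0]]]'|grep -E "force|pos";  python3 -m pendant '[[[0.0045,0.0085,0,0,0,0,0],[0.008,0.014,0,0,0,0,0],[0.0105,0.0185,0,0,0,0,0],[0.0125,0.022,0,0,0,0,0],[0.0125,0.022,0,0,0,0,0]]]'|grep -E "force|pos"; python3 plan.py -110 72.5 24 30
```

```text
tool_pos: [504.9, 115.5, 24.0]
ft_force: [-2.2, 0.6, 0.7]
tool_pos: [529.8, 112.3, 24.3]
ft_force: [0.5, 0.0, 0.3]
now chest [-115.    67.8   24.3] F [0.5 0.  0.3] t 6.75 w 0.1
toolaxes
 [[ 0.5   0.86 -0.13]
 [-0.07 -0.11 -0.99]
 [-0.87  0.5   0.  ]]
tgt [535. 116.  24.] shift [0.0027, 0.0041, -0.0048] rot [-0.005, 0.004, -0.002] 0
joints [ 0.33 -0.38 -0.74  0.73 -0.23  1.98]
```

```bash
python3 -m pendant '[[[0.0013,0.0022,0,0,0,0,0],[0.0025,0.0043,0,0,0,0,0],[0.0025,0.0043,0,0,0,0,0]]]'|grep -E "force|pos";  python3 -m pendant '[[[0.0007,0.0013,0,0,0,0,0],[0.0007,0.0013,0,0,0,0,0]]]'|grep force
```

```text
tool_pos: [534.4, 111.7, 24.3]
ft_force: [0.4, 0.4, -1.0]
ft_force: [-4.0, -0.8, 2.2]
```

```bash
python3 -m pendant '[[[0.0005,0.0008,0,0,0,0,0],[0.0005,0.0008,0,0,0,0,0]]]'|grep -E "force|pos"
```

```text
tool_pos: [536.0, 111.6, 24.1]
ft_force: [-12.7, 0.1, 6.4]
```

The left drawer is home too, at 12.7 N against the stop. Retracting and rising for the lid.

```bash
python3 -m pendant '[[[-0.008,-0.014,0,0,0,0,0],[-0.02,-0.035,0,0,0,0,0],[-0.03,-0.052,0,0,0,0,0],[-0.06,-0.04,0,0,0,-0.13,0],[-0.1,-0.015,0,0,0,-0.26,0]]]'|grep -E "force|pos"; python3 plan.py -140 0 265 0
```

```text
tool_pos: [468.8, 119.3, 94.7]
ft_force: [2.1, 1.7, 1.5]
now chest [-176.3   67.    94.7] F [2.1 1.7 1.5] t 7.95 w 0.4
toolaxes
 [[ 0.26  0.96 -0.13]
 [-0.04 -0.13 -0.99]
 [-0.96  0.26  0.  ]]
tgt [496.  48. 265.] shift [-0.1543, 0.0802, 0.0675] rot [-0.003, 0.005, -0.267] 15
joints [ 0.32 -0.33 -0.49  1.17 -0.12  2.01]
```

```bash
python3 -m pendant '[[[-0.04,0.02,0.017,0,0,-0.13,0],[-0.08,0.04,0.034,0,0,-0.267,0],[-0.115,0.06,0.05,0,0,-0.267,0],[-0.154,0.08,0.0675,0,0,-0.267,0],[-0.154,0.08,0.0675,0,0,-0.267,0]]]'|grep -E "force|pos"; python3 plan.py 8 0 245 0
```

```text
tool_pos: [502.1, 47.1, 273.9]
ft_force: [-0.6, 0.9, -0.3]
now chest [-134.1   -0.4  273.9] F [-0.6  0.9 -0.3] t 8.45 w -0.4
toolaxes
 [[ 0.02  0.99 -0.13]
 [-0.   -0.13 -0.99]
 [-1.    0.02  0.  ]]
tgt [643.  29. 245.] shift [0.0316, 0.1415, -0.0015] rot [-0.008, 0.0, -0.019] 1
joints [ 0.1  -0.02  0.15  1.72 -0.    1.8 ]
```

```bash
python3 -m pendant '[[[0,0.04,0,0,0,0,0],[0,0.08,0,0,0,0,0],[0,0.12,0,0,0,-0.02,0],[0.01,0.1415,0,0,0,-0.02,0],[0.03,0.1415,0,0,0,-0.02,0]]]'|grep -E "force|pos"; python3 plan.py 8 0 212 0
python3 - <<'E'
from rig import imaging
import cv2
b=imaging.snapshot("scene")["color"][90:290,160:380]
cv2.imwrite("pics/s4.png",cv2.convertScaleAbs(cv2.resize(b,None,fx=3,fy=3,interpolation=2),alpha=1.5))
E
```

```text
tool_pos: [643.2, 29.7, 238.3]
ft_force: [0.7, -0.6, -0.7]
now chest [8.100e+00 2.000e-01 2.383e+02] F [ 0.7 -0.6 -0.7] t 8.95 w 0.1
toolaxes
 [[-0.01  0.99 -0.13]
 [-0.   -0.13 -0.99]
 [-1.   -0.01  0.  ]]
tgt [643.  29. 212.] shift [0.0263, 0.0002, 0.0002] rot [-0.006, 0.002, 0.008] 1
joints [ 0.05  0.34  0.48  1.73 -0.    1.75]
```

View pics/s4.png

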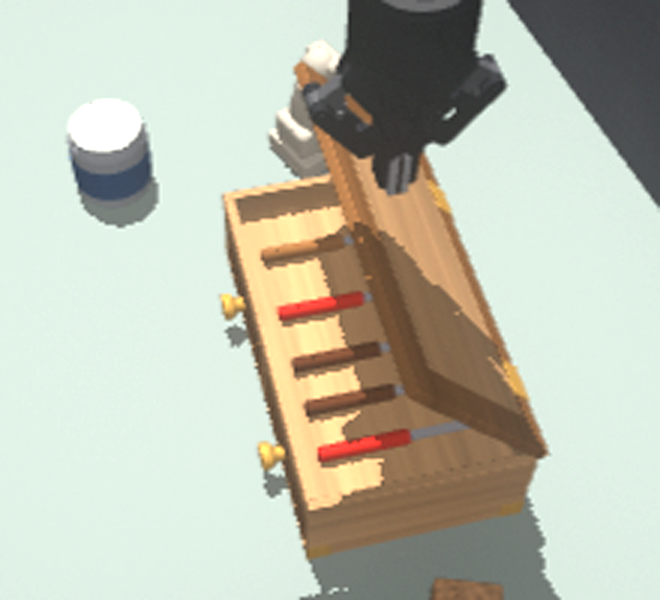

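Both drawers are flush in this view (knobs at crop (232,305) and (270,455)). The fingertips are above the lid's outer face near its free edge, so I'll push down along the arc.

```bash
python3 -m pendant '[[[0.01,0,0,0,0,0,0],[0.02,0,0,0,0,0,0],[0.028,-0.001,0,0,0,0,0],[0.035,-0.003,0,0,0,0,0],[0.042,-0.01,0,0,0,0,0]]]'|grep -E "force|pos"; python3 -m pendant '[[[0.006,-0.006,0,0,0,0,0],[0.012,-0.012,0,0,0,0,0],[0.018,-0.017,0,0,0,0,0],[0.024,-0.022,0,0,0,0,0]]]'|grep -E "force|pos"
```

```text
tool_pos: [629.9, 31.3, 198.6]
ft_force: [-0.2, 0.6, 2.9]
tool_pos: [607.6, 34.3, 174.8]
ft_force: [1.7, -0.1, 2.4]
```

```bash
python3 -m pendant '[[[0.007,-0.005,0,0,0,0,0],[0.014,-0.009,0,0,0,0,0],[0.021,-0.013,0,0,0,0,0],[0.028,-0.016,0,0,0,0,0],[0.035,-0.018,0,0,0,0,0]]]'|grep -E "force|pos"; python3 -m pendant '[[[0.007,-0.002,0,0,0,0,0],[0.014,-0.004,0,0,0,0,0],[0.021,-0.006,0,0,0,0,0],[0.026,-0.006,0,0,0,0,0],[0.031,-0.006,0,0,0,0,0]]]'|grep -E "force|pos"; python3 plan.py -50 0 95 0 | head -1
```

```text
tool_pos: [589.3, 36.7, 139.0]
ft_force: [-0.6, -0.6, 2.5]
tool_pos: [583.3, 37.4, 108.2]
ft_force: [-1.0, 0.0, 1.9]
now chest [-52.3   0.2 108.2] F [-1.   0.   1.9] t 10.9 w -0.2
```

```bash
python3 -m pendant '[[[0.004,0,0,0,0,0,0],[0.008,0,0,0,0,0,0],[0.011,0,0,0,0,0,0],[0.011,0,0,0,0,0,0]]]'|grep -E "force|pos"; python3 -m pendant '[[[0.0015,0,0,0,0,0,0],[0.0015,0,0,0,0,0,0]]]'|grep -E "force|pos"
```

```text
tool_pos: [583.4, 37.3, 97.1]
ft_force: [-0.5, -0.2, -0.7]
tool_pos: [583.6, 37.3, 96.2]
ft_force: [0.3, -0.8, 0.3]
```

```bash
python3 -m pendant '[[[0.001,0,0,0,0,0,0],[0.001,0,0,0,0,0,0]]]'|grep -E "force|pos"; python3 -m pendant '[[[0.001,0,0,0,0,0,0],[0.001,0,0,0,0,0,0]]]'|grep -E "force|pos"
```

```text
tool_pos: [583.5, 37.3, 95.2]
ft_force: [0.1, 0.8, 1.4]
tool_pos: [583.6, 37.3, 95.0]
ft_force: [-1.6, 0.1, 6.4]
```

```bash
python3 -m pendant '[[[0.001,0,0,0,0,0,0],[0.001,0,0,0,0,0,0]]]'|grep -E "force|pos"; python3 -m pendant '[[[-0.03,0,0,0,0,0,0],[-0.07,0,0,0,0,0,0],[-0.11,0,0,0,0,0,0],[-0.13,-0.05,0,0,0,0,0],[-0.13,-0.1,0,0,0,0,0]]]'|grep -E "force|pos"; python3 -m pendant '[[[0,-0.05,0.0,0,0,0,0],[0,-0.08,0.05,0,0,0,0],[0,-0.1,0.1,0,0,0,0],[0,-0.1,0.15,0,0,0,0],[0,-0.1,0.15,0,0,0,0]]]'|grep -E "force|pos"
python3 - <<'E'
from rig import imaging
import cv2,numpy as np
f=lambda i:cv2.convertScaleAbs(cv2.resize(i,None,fx=2.5,fy=2.5,interpolation=2),alpha=1.5)
a=imaging.snapshot("scene")["color"][90:320,190:350];b=imaging.snapshot("top")["color"][80:310,120:280+0]
t=imaging.snapshot("top")["color"]; cv2.imwrite("pics/t5.png",t)
cv2.imwrite("pics/f.png",np.hstack([f(a),f(t[80:310,190:350])]))
E
```

```text
tool_pos: [583.6, 37.3, 95.0]
ft_force: [-5.1, -1.1, 12.6]
tool_pos: [489.6, 50.3, 225.8]
ft_force: [-1.8, 1.3, 0.4]
tool_pos: [368.6, -88.3, 225.5]
ft_force: [-0.7, 0.8, -0.2]
```

View pics/f.png

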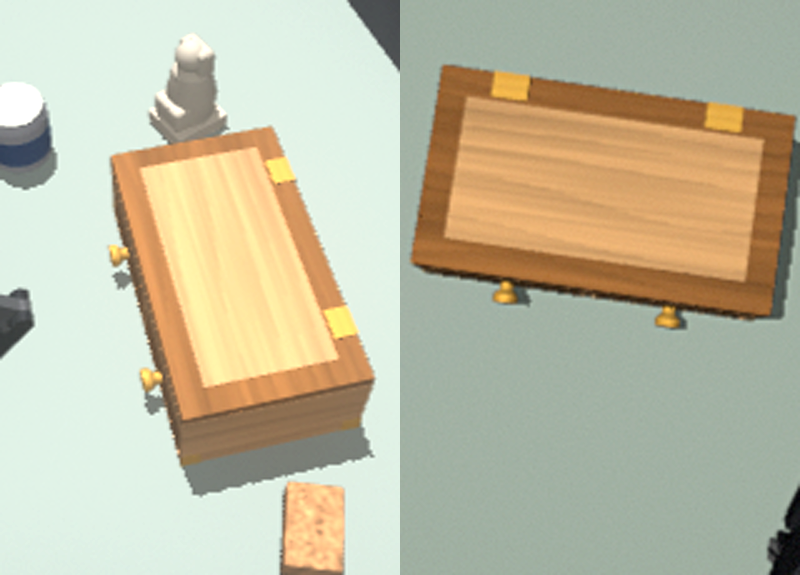

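Run:
```python
from fit import *
q=np.load("q.npy")
def inv(P):
    c,s=np.cos(q[2]),np.sin(q[2]);d=P[:2]-q[:2];return np.round([c*d[0]+s*d[1],-s*d[0]+c*d[1]],1)
for nm,u,v,z,e in[("kL",505,299,30,"-103,72.5"),("kR",669,323,30,"-103,-72.5"),("FL",413,264,95,"-85,150"),("FR",770,314,95,"-85,-150"),("BL",443,66,95,"85,150"),("BR",796,116,95,"85,-150")]:
    print(nm,inv(ray("top",190+(u-400)/2.5,80+v/2.5,z)),"expect",e)
a=cv2=__import__("cv2").imread("pics/t5.png").astype(int);b=__import__("cv2").imread("pics/top0.png").astype(int)
d=abs(a-b).max(2)
for n,(y0,y1,x0,x1) in dict(fig=(100,160,130,185),tin=(195,245,115,165),block=(162,195,362,402)).items():print(n,"changed px",(d[y0:y1,x0:x1]>40).sum())
```

```text
kL [-98.9  72.3] expect -103,72.5
kR [-98.8 -74.4] expect -103,-72.5
FL [-84.8 146.6] expect -85,150
FR [ -82.8 -149. ] expect -85,-150
BL [ 83.2 148.4] expect 85,150
BR [  84.2 -149.4] expect 85,-150
fig changed px 0
tin changed px 0
block changed px 11
```

```bash
python3 -c "
from rig import ctrl,status
s=status.sense();print(s['time'],s['ft_force']);print(ctrl.sign_off())"
```

```text
13.25 [-0.67289342  0.28666421 -0.37877919]
the job is handed in; nothing more can be done
None
```

I pushed both drawers home by their knobs with the closed fingertips, pushed the lid down from its outer face until it was shut, backed clear and handed in at 13.25 s. The sign-off gives no verdict.

- **Drawers:** Both met a firm stop. The left reached about 13 N. The right reached about 33 N, a harder push at the stop than I intended and above the 12 N at which the chest may slide. Their faces measured within about 4 mm of the home position, on the inward side; I put that down to image reading and a slight shift of the chest.
- **Lid:** It stopped with the fingertips at 95.0 mm, the shut height, at 12.6 N. Three of its corners measured within about 2.5 mm of the shut position and the fourth within 3.5 mm.
- **Chest:** By the lid corners it moved no more than about 2 mm.
- **Figure, tin and sanding block:** The top view showed no change at the figure or the tin. A few pixels (11) changed at the block, which I took to be the lid's shadow going; I did not measure the block's position again.
- **Robot:** It was clear of everything, with wrist force near zero.

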